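# Stack the parts cartons and book them out with the scanner

## Task

Stack all the cartons on the bench into one square column on the steel case, every carton upright, centred on the case and lying the same way as it lies, with all the big brown ones beneath the small white ones, and leave the case where it is. When the column is complete, pick up the scanner and hold it level, upright and steady for two seconds with its window a few centimetres (about 8) straight in front of the label on the stand whose colour matches the mat under the case, pointing at the middle of the label; never read the other label. Then stand the scanner back on the middle of its grey pad (either way round) with the column still square, and leave the gearbox housing, can, bearing and wrench alone.

Things in the scene. Friction and masses are not known exactly. Their poses are not given: they have to be found in the camera images.
- big1: big carton: closed brown cardboard carton with dark tape, 120 (x) x 66 (y) x 45 (z) mm, 0.4 kg. Origin: centre of its underside; x along its length, z up. May be absent
- big2: big carton: closed brown cardboard carton with dark tape, 120 (x) x 66 (y) x 45 (z) mm, 0.4 kg. Origin: centre of its underside; x along its length, z up. May be absent
- small1: small carton: closed white carton with green tape, 90 (x) x 60 (y) x 40 (z) mm, 0.25 kg. Origin: centre of its underside; x along its length, z up. May be absent
- small2: small carton: closed white carton with green tape, 90 (x) x 60 (y) x 40 (z) mm, 0.25 kg. Origin: centre of its underside; x along its length, z up. May be absent
- small3: small carton: closed white carton with green tape, 90 (x) x 60 (y) x 40 (z) mm, 0.25 kg. Origin: centre of its underside; x along its length, z up. May be absent
- small4: small carton: closed white carton with green tape, 90 (x) x 60 (y) x 40 (z) mm, 0.25 kg. Origin: centre of its underside; x along its length, z up. May be absent
- case: dark steel case with bright latches, 140 (x) x 100 (y) x 35 (z) mm, heavy (1.8 kg), standing on one of the two mats; the column is built on its flat top. Origin: centre of its underside; x along its length, z up
- mat_blue: round blue mat fixed to the bench, 190 mm across, 4 mm thick. Origin: centre of its underside
- stand_blue: blue label stand fixed to the bench, 80 mm wide (y), its foot from 15 mm before to 55 mm behind the origin, 180 mm high. Origin: on the bench, straight below the label's centre; its x axis points from front to back, so the label faces its -x side (about towards the robot), leaning back by 34 degrees
- label_blue (a point): centre of the barcode label (60 x 50 mm, white with black bars) on the front of the blue stand, 140 mm above the bench
- mat_orange: round orange mat fixed to the bench, 190 mm across, 4 mm thick. Origin: centre of its underside
- stand_orange: orange label stand fixed to the bench, 80 mm wide (y), its foot from 15 mm before to 55 mm behind the origin, 180 mm high. Origin: on the bench, straight below the label's centre; its x axis points from front to back, so the label faces its -x side (about towards the robot), leaning back by 34 degrees
- label_orange (a point): centre of the barcode label (60 x 50 mm, white with black bars) on the front of the orange stand, 140 mm above the bench
- scanner: barcode scanner that stands on a round black foot (80 mm across, 14 mm thick); a thin neck (22 mm) carries a grey head 110 (x) x 44 (y) x 40 (z) mm, centred 105 mm above the foot's underside, its top at 125 mm. 0.35 kg. Origin: centre of the foot's underside; it looks along its +x axis from the red window on the head's +x end; z up
- window (a point): centre of the scanner's red window: 55 mm ahead (+x) of the scanner's axis, 105 mm above the foot's underside; the beam leaves it along the scanner's +x
- dock: round grey scanner pad fixed to the bench, 100 mm across, 4 mm thick, where the scanner stands at the start. Origin: centre of its underside
- housing: black gearbox housing, 124 mm across, 80 mm high (100 mm with its shaft), standing on the other mat; to be left alone. Origin: centre of its underside
- grease_can: green can, 60 mm across, 90 mm high; to be left alone. Origin: centre of its underside
- bearing: steel bearing ring lying on the bench, 90 mm across, 22 mm high; to be left alone. Origin: centre of its underside
- wrench: wrench lying on the bench along its x; to be left alone. Origin: centre of its underside
Things that resemble listed ones, but are neither listed nor needed, are in the scene too. What is shaped like the small2 but blue, pink or purple is not meant.

How it is judged:
By the outcome, as a careful person would: the job done as asked, in the order asked, and still so for the second after the job is handed in, with the robot touching nothing.
Of big1, big2, small1, small2, small3, small4 only 4 to 6 are there at a start; the rules pass over those that are not, and their reading is None.
At some moment in a run one of scanner may be knocked a few centimetres aside while the robot is not near it.
Once in a run the grip may slacken for a moment while it holds something.
It also fails if it takes over 210 s, if anything falls off the work surface, if the arm or the gripper's body presses on something with over 40 N, if the wrist force passes 120 N, or if a joint passes its speed limit or range.

## Robot

A 6-joint arm with a two-finger parallel gripper is mounted at the origin on the work surface. World frame = base frame: x ahead of the robot, y to its left, z up, the work surface at z = 0. Lengths are in m, angles in degrees, forces in N, time in s.
With the tool pointing down it reaches from about 0.4 to 0.825 m from the base axis. Payload 7 kg.
Tool frame: the origin (TCP) lies between the finger pads; the fingertips stand 22 mm ahead of it and the grasp point (between the pads) lies 3 mm ahead of it; z points along the fingers, y is the line along which they close (so a half turn about z gives the same grasp; the last joint's range is limited). The gripper opens to 88 mm and grips with 3 to 60 N. Pads are 19 mm wide; open, the fingers measure 130 mm over their backs; the gripper's body (78 mm by 193 mm) begins 47 mm behind the grasp point.
Start: joints at [-56.717, 20.546, 0.682, 0, -70.136, -16.507], TCP at [0.195, -0.646, 0.223] pointing down, gripper open.
Joint ranges: [-176.03, 176.03], [-82.01, 121.73], [-58.28, 71.71], [-173.87, 95.51], [-174.79, -0.11], [-173.66, 173.66]. Speed limits (degrees/s): [136.94, 136.94, 172.46, 180, 180, 180].

## Interface

Orientations are given as [roll, pitch, yaw] about the fixed x, y, z axes, in that order (R = Rz(yaw) Ry(pitch) Rx(roll)).
In Python, from plant import r, vision gives the robot as it stands.
- The arm moves only by the shell command python3 -m pendant 'ROWS' [FORCE]. ROWS is JSON, a list that holds one entry, the list of rows, each a list of 7 numbers: the shift along the tool's x, y, z scaled (see below), then the turn, a rotation vector about the tool's x, y, z scaled (see below), then the opening, from -1 (shut) to 1 (fully open). In form: [[[x, y, z, wx, wy, wz, fingers], ...]]. A call has exactly 8 rows; each row shifts and turns the commanded pose from where the row before left it, along the tool's axes as they then stand; what a row does not reach is not made up. The controller multiplies each number of a shift by 20 mm and each number of a turn by 4 degrees. A row lasts 1/10 s, in which the tool goes at most 50 mm and 8.59 degrees, less where a joint would pass 70% of its speed; a pose out of reach is approached as far as the arm can. A call with a number of a shift or a turn outside -1 to 1 is refused whole. A call with a gripper value outside its range is refused whole. The fingers move at their own pace and stop on an object; FORCE is the grip in N (left out, the last holds). Time passes only in rows, so rows that do not move let the fingers close, or fill a call up. It gives the time, the measured TCP pose, the force, the opening and the grip force at its end, in the units of the state.
- r.get_state(): the state, without advancing time (a new reading comes with each control period).
- vision.capture(name): name is "scene" or "top"; returns a dict with "frame" (384x512x3 uint8, blue, green, red), "depth" (384x512 float32, m along the optical axis (not along the pixel's ray), 0 where there is no reading), "camera_matrix" (3x3 intrinsics, pixels), "extrinsics" (4x4, takes a point from world to camera coordinates). Camera axes: x right, y up, looking along -z (the intrinsics and any distortion apply to the point x, -y, -z); pixel columns grow to the right and rows downward; lengths in m; the calibration is good to about 2 mm. A picture is of the moment at which its call begins.
- r.close_job(): hands the job in; it is judged then, once.
The state is a dict: "time_s": time; "joints": joint angles; "qd": joint speeds; "joint_torque": joint torques, N m; "tcp_pos": TCP position; "eef_rot": TCP orientation; "contact_force": force on the tool from outside, world axes, zero at the start; "moment": the same for the moment, N m; "gripper_width": finger opening in m; "gripper_force": force on a finger pad.
Only numpy, scipy, OpenCV 4.12 (cv2) and the standard library are available. Lean on these libraries where they do the work, as an engineer would, in place of code of your own. Each camera call takes 0.05 s, during which the arm holds its last target. There are 200 camera calls.

## Working session

There is one attempt and no reset: what is moved stays moved. The work goes in short steps, Python scripts to look and compute and a shell command to move; the robot and the scene stay as the last step left them, time stands still between calls to the robot, and variables do not carry over. Pictures are saved under pics/ and viewed, at most 14 in all, crops included, and the job is handed in when it is done.

```bash
ls; mkdir -p pics
python3 - <<'E'
from plant import r, vision
import cv2,numpy as np
print(r.get_state())
for n in("scene","top"):
    c=vision.capture(n); np.savez(f"{n}0.npz",**c); cv2.imwrite(f"pics/{n}0.png",c["frame"])
    print(n,c["camera_matrix"],c["extrinsics"],c.keys())
E
```

```text
pics
{'time_s': 0.0, 'joints': array([-5.67177943e+01,  2.05914713e+01,  6.32735045e-01, -2.13022023e-02,
       -7.01352685e+01, -1.65075209e+01]), 'qd': array([ 0.02973095, -0.07307202,  0.01445799, -0.02365263, -0.0309453 ,
       -0.02880443]), 'joint_torque': array([-1.72493870e-03, -5.82717276e+01,  2.93054259e+01,  6.99711174e+00,
        6.94550079e-03, -1.78028963e-04]), 'tcp_pos': array([ 0.19465027, -0.64579738,  0.22201067]), 'eef_rot': array([ 1.79904179e+02, -7.51351006e-03, -1.63232564e+02]), 'contact_force': array([ 0.17411187,  0.14998373, -0.35439915]), 'moment': array([ 0.03646983, -0.00029236, -0.03899814]), 'gripper_force': 0.0, 'gripper_width': 0.08738003340064891}
scene [[373.1353942    0.         248.09818649]
 [  0.         373.1353942  189.31882461]
 [  0.           0.           1.        ]] [[-0.73354308  0.67955658 -0.01083502  0.40201594]
 [-0.47238635 -0.49832305  0.72699744  0.16851246]
 [ 0.48863656  0.53840226  0.68655468 -1.77355601]
 [ 0.          0.          0.          1.        ]] dict_keys(['frame', 'depth', 'camera_matrix', 'extrinsics'])
top [[370.84781757   0.         253.58845755]
 [  0.         370.84781757 195.39528737]
 [  0.           0.           1.        ]] [[ 0.02870939 -0.99931655  0.02328535 -0.03062482]
 [ 0.98458607  0.03229155  0.17189394 -0.54774198]
 [-0.17252838  0.01799146  0.98484022 -1.14574433]
 [ 0.          0.          0.          1.        ]] dict_keys(['frame', 'depth', 'camera_matrix', 'extrinsics'])
```

View pics/top0.png

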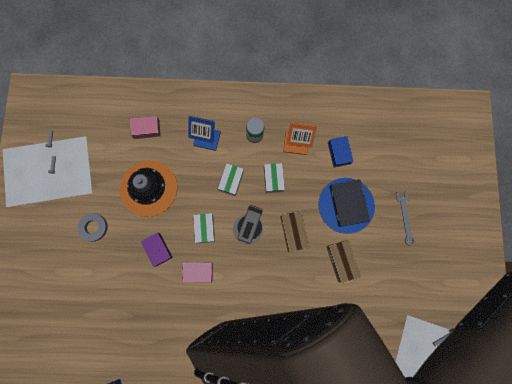

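View pics/scene0.png

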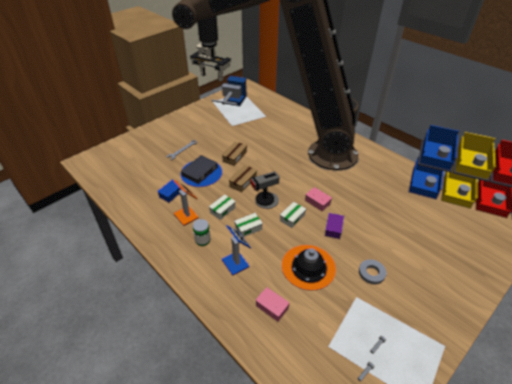

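The top view shows the case on the blue mat (349,203) and two brown cartons (294,231), (344,261). There are three white cartons (231,179), (274,177), (203,228), and the scanner on its dock (249,227). The blue stand is at (203,132) and the orange one at (300,138). The scene view agrees and shows no further white carton.

```bash
cat > h.py <<'E'
import numpy as np,cv2
from plant import r,vision
def cap(n="top"):
    c=vision.capture(n); K=c["camera_matrix"];E=c["extrinsics"];R,t=E[:3,:3],E[:3,3]
    v,u=np.mgrid[:384,:512]; d=c["depth"]
    ray=np.stack([(u-K[0,2])/K[0,0],-(v-K[1,2])/K[1,1],-np.ones_like(u,float)],-1)
    c["pts"]=(ray*d[...,None]-t)@R          # world points from depth
    c["o"]=-R.T@t; c["ray"]=ray@R; c["ok"]=d>0
    c["hsv"]=cv2.cvtColor(c["frame"],cv2.COLOR_BGR2HSV).astype(int); return c
def plane(c,u,v,z):   # ray of (sub)pixel onto plane z
    K,E=c["camera_matrix"],c["extrinsics"]
    d=np.array([(u-K[0,2])/K[0,0],-(v-K[1,2])/K[1,1],-1.])@E[:3,:3]
    return c["o"]+d*(z-c["o"][2])/d[2]
def top(c,u,v,z,tol=.008,rad=40,mask=None):
    """top face near pixel u,v at height z -> centre, sides, yaw of the long side"""
    m=(abs(c["pts"][...,2]-z)<tol)&c["ok"]
    if mask is not None:m&=mask
    w=np.zeros_like(m);w[max(0,v-rad):v+rad,max(0,u-rad):u+rad]=1
    n,l,st,_=cv2.connectedComponentsWithStats((m&w).astype(np.uint8))
    k=l[v,u] or 1+np.argmax(st[1:,4])
    cn=max(cv2.findContours((l==k).astype(np.uint8),cv2.RETR_EXTERNAL,cv2.CHAIN_APPROX_NONE)[0],key=len)[:,0]
    P=np.array([plane(c,a,b,z)[:2] for a,b in cn],np.float32)
    (x,y),(a,b),an=cv2.minAreaRect(P*1000)
    if a<b:a,b,an=b,a,an+90
    an=(an+90)%180-90
    # centroid of mask as a check
    vv,uu=np.nonzero(l==k);q=plane(c,uu.mean(),vv.mean(),z)
    return dict(c=np.round([x,y],1),side=np.round([a+2.5,b+2.5],1),yaw=round(an,1),cen=np.round(q[:2]*1000,1),
      z=round(float(np.median(c["pts"][...,2][l==k])*1000),1),n=int(st[k,4]))
def go(x,y,z,yaw=None):
    """turn (tool z, units of 4 deg), then shift in tool axes, units of 20 mm"""
    s=r.get_state();p=s["tcp_pos"];ro,pi,ya=s["eef_rot"]
    t=ya if yaw is None else yaw; w=-((t-ya+90)%180-90); ps=np.radians(ya-w)
    d=np.array([x,y,z])-p;cs,sn=np.cos(ps),np.sin(ps)
    print("t",s["time_s"],"yaw",round(ya,1),"tilt",round(ro,2),round(pi,2),"w",round(w/4,2),"shift",np.round(np.array([cs*d[0]+sn*d[1],sn*d[0]-cs*d[1],-d[2]])/.02,2),"p",np.round(p,4))
E
python3 - <<'E'
from h import *
c=cap()
for n,u,v,z in [("case",349,203,.039),("big1",294,231,.045),("big2",344,261,.045),("s1",231,179,.04),("s2",274,177,.04),("s3",203,228,.04)]:
    print(n,top(c,u,v,z))
print("scan",top(c,250,222,.129,.012))
h,s,v=np.moveaxis(c["hsv"],-1,0)
for n,lo,hi,u0,v0 in [("bluemat",105,130,349,203),("stand",105,130,203,132),("orstand",3,12,300,138)]:
    m=(h>lo)&(h<hi)&(s>150)&(v>60); w=np.zeros_like(m);w[v0-34:v0+34,u0-34:u0+34]=1;m&=w
    P=c["pts"][m]; print(n,m.sum(),np.percentile(P,[2,50,98],axis=0).round(3).tolist())
# white label pixels on stands
for n,u0,v0 in [("blue",203,132),("or",300,138)]:
    m=(c["ok"])&(c["pts"][...,2]>.1);w=np.zeros_like(m);w[v0-28:v0+28,u0-25:u0+25]=1;m&=w
    P=c["pts"][m];A=np.c_[P[:,:2],np.ones(len(P))];k=np.linalg.lstsq(A,P[:,2],rcond=None)[0]
    print(n,m.sum(),P.mean(0).round(4),P[:,2].min(),P[:,2].max(),"slope dir",np.degrees(np.arctan2(k[1],k[0])),"slope",np.degrees(np.arctan(np.hypot(*k[:2]))))
# dock: grey pad ring
E
```

```text
case {'c': array([ 537.4, -327. ]), 'side': array([142.6, 105.6]), 'yaw': 12.3, 'cen': array([ 537. , -327.6]), 'z': 38.7, 'n': 1311}
big1 {'c': array([ 438.8, -147.6]), 'side': array([122.3,  69.7]), 'yaw': 13.2, 'cen': array([ 438.3, -148. ]), 'z': 44.8, 'n': 788}
big2 {'c': array([ 349.4, -304.5]), 'side': array([122.9,  69.9]), 'yaw': 18.5, 'cen': array([ 348.8, -304.9]), 'z': 44.9, 'n': 821}
s1 {'c': array([602.9,  63.4]), 'side': array([94.7, 61.8]), 'yaw': -15.6, 'cen': array([602.9,  63.5]), 'z': 39.7, 'n': 503}
s2 {'c': array([613.8, -78.2]), 'side': array([94.6, 62.7]), 'yaw': 6.0, 'cen': array([613.6, -78.1]), 'z': 39.5, 'n': 497}
s3 {'c': array([440.9, 143.5]), 'side': array([92.6, 62.6]), 'yaw': 6.8, 'cen': array([440.5, 143.4]), 'z': 39.7, 'n': 538}
scan {'c': array([449.5,  -3.1]), 'side': array([113.1,  46. ]), 'yaw': -18.6, 'cen': array([448.7,  -2.8]), 'z': 128.3, 'n': 546}
bluemat 1009 [[0.447, -0.413, -0.001], [0.521, -0.287, 0.004], [0.622, -0.237, 0.011]]
stand 428 [[0.705, 0.113, 0.007], [0.732, 0.144, 0.108], [0.771, 0.192, 0.173]]
orstand 259 [[0.699, -0.19, 0.011], [0.726, -0.148, 0.14], [0.748, -0.112, 0.174]]
blue 581 [0.7317 0.1552 0.1426] 0.10492424616939934 0.17497874803721894 slope dir -11.004722724424653 slope 54.24931339356534
or 585 [ 0.7241 -0.1516  0.1427] 0.10444398600160067 0.17782534258509794 slope dir -4.698065135170654 slope 54.6795230510996
```

Run:
```python
import numpy as np,cv2
f=np.load("top0.npz")["frame"]
a=cv2.resize(f[100:285,180:380],None,fx=4,fy=3.2,interpolation=cv2.INTER_CUBIC);a=cv2.resize(f[110:290,175:385],None,fx=3.3,fy=3.3,interpolation=cv2.INTER_CUBIC);cv2.imwrite("pics/crop1.png",a)
```

```text
(no output)
```

View pics/crop1.png

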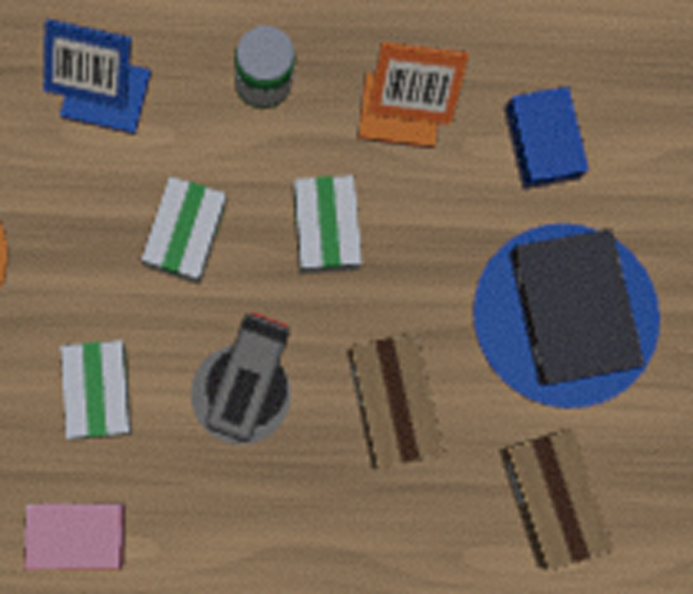

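```bash
cat >> h.py <<'E'
def mom(c,u,v,z,tol=.008,rad=40):
    m=(abs(c["pts"][...,2]-z)<tol)&c["ok"];w=np.zeros_like(m);w[max(0,v-rad):v+rad,max(0,u-rad):u+rad]=1
    n,l=cv2.connectedComponents((m&w).astype(np.uint8));vv,uu=np.nonzero(l==l[v,u])
    P=np.array([plane(c,a,b,z)[:2] for a,b in zip(uu,vv)])*1000
    S=np.cov(P.T);e,V=np.linalg.eigh(S);y=np.degrees(np.arctan2(V[1,1],V[0,1]));
    return P.mean(0).round(1),np.sqrt(12*e).round(1),round((y+90)%180-90,1)
E
python3 - <<'E'
from h import *
c=cap()
for n,u,v,z in [("case",349,203,.039),("big1",294,231,.045),("big2",344,261,.045),("s1",231,179,.04),("s2",274,177,.04),("s3",203,228,.04),("scan",250,222,.129)]:
    print(n,mom(c,u,v,z,.008 if z<.1 else .012))
go(.4385,-.148,.12,13.2)
E
```

```text
case (array([ 537.4, -327.9]), array([100.8, 139.5]), np.float64(12.4))
big1 (array([ 438.4, -148.1]), array([ 66.8, 120.5]), np.float64(12.9))
big2 (array([ 348.8, -304.7]), array([ 67.4, 121. ]), np.float64(18.1))
s1 (array([602.9,  63.6]), array([59.7, 91.5]), np.float64(-16.3))
s2 (array([614. , -78.1]), array([60.6, 91. ]), np.float64(5.5))
s3 (array([440.6, 143.4]), array([60.3, 90.3]), np.float64(6.7))
scan (array([449.3,  -3. ]), array([ 43.5, 109.6]), np.float64(-18.9))
t 0.2 yaw -163.2 tilt 179.94 -0.0 w 0.89 shift [-17.55  21.46   5.12] p [ 0.1947 -0.646   0.2224]
```

```bash
python3 -m pendant '[[[0,0,0.4,0,0,0.93,1],[-0.76,0.93,0.2,0,0,0,1],[-0.76,0.93,0.2,0,0,0,1],[-0.76,0.93,0.2,0,0,0,1],[-0.76,0.93,0.2,0,0,0,1],[-0.76,0.93,0.2,0,0,0,1],[-0.76,0.93,0.2,0,0,0,1],[-0.76,0.93,0.2,0,0,0,1]]]' 20
python3 -m pendant '[[[-0.76,0.93,0.2,0,0,0,1],[-0.76,0.93,0.2,0,0,0,1],[-0.76,0.93,0.2,0,0,0,1],[-0.76,0.93,0.2,0,0,0,1],[-0.76,0.93,0.2,0,0,0,1],[-0.76,0.93,0.2,0,0,0,1],[-0.76,0.93,0.2,0,0,0,1],[-0.76,0.93,0.2,0,0,0,1]]]'
python3 -m pendant '[[[-0.76,0.93,0.2,0,0,0,1],[-0.76,0.93,0.2,0,0,0,1],[-0.76,0.93,0.2,0,0,0,1],[-0.76,0.93,0.2,0,0,0,1],[-0.76,0.93,0.2,0,0,0,1],[-0.76,0.93,0.2,0,0,0,1],[-0.76,0.93,0.2,0,0,0,1],[-0.76,0.93,0.2,0,0,0,1]]]'
python3 -c "
from h import *
go(.4384,-.1481,.034,13)"
```

```text
time_s: 1.0
tcp_pos: [0.2693, -0.4944, 0.1867]
eef_rot: [180.0, 0.0, -167.0]
contact_force: [0.6, 0.1, 0.3]
gripper_width: 0.0877
gripper_force: 0.0
time_s: 1.8
tcp_pos: [0.3542, -0.322, 0.1549]
eef_rot: [-180.0, 0.0, -166.9]
contact_force: [-0.3, 0.3, -0.9]
gripper_width: 0.0874
gripper_force: 0.0
time_s: 2.6
tcp_pos: [0.439, -0.1496, 0.1229]
eef_rot: [-180.0, 0.0, -166.9]
contact_force: [0.1, 0.5, -0.5]
gripper_width: 0.0877
gripper_force: 0.0
t 2.6 yaw -166.9 tilt -180.0 0.01 w 0.01 shift [0.01 0.08 4.44] p [ 0.439  -0.1496  0.1229]
```

```bash
python3 -m pendant '[[[0,0.08,0.74,0,0,0,1],[0,0,0.74,0,0,0,1],[0,0,0.74,0,0,0,1],[0,0,0.74,0,0,0,1],[0,0,0.74,0,0,0,1],[0,0,0.74,0,0,0,1],[0,0,0,0,0,0,-1],[0,0,0,0,0,0,-1]]]' 40
python3 -m pendant '[[[0,0,0,0,0,0,-1],[0,0,0,0,0,0,-1],[0,0,-0.5,0,0,0,-1],[0,0,-0.9,0,0,0,-1],[0,0,-0.9,0,0,0,-1],[0,0,-0.9,0,0,0,-1],[0,0,-0.9,0,0,0,-1],[0,0,-0.9,0,0,0,-1]]]'
python3 -c "
from h import *
go(.5374,-.3277,.125,12.4)"
```

```text
time_s: 3.4
tcp_pos: [0.4383, -0.149, 0.0343]
eef_rot: [-180.0, -0.0, -166.9]
contact_force: [0.7, -0.4, 0.1]
gripper_width: 0.0768
gripper_force: 0.0
time_s: 4.2
tcp_pos: [0.4376, -0.1489, 0.1354]
eef_rot: [180.0, -0.0, -167.0]
contact_force: [0.2, 0.0, -4.2]
gripper_width: 0.0651
gripper_force: 40.0
t 4.2 yaw -167.0 tilt 179.98 -0.01 w 0.16 shift [-2.95 -9.8   0.52] p [ 0.4376 -0.1489  0.1354]
```

```bash
python3 -m pendant '[[[-0.2,-0.6,0,0,0,0.16,-1],[-0.2,-0.7,0,0,0,0,-1],[-0.2,-0.7,0,0,0,0,-1],[-0.2,-0.7,0,0,0,0,-1],[-0.2,-0.7,0,0,0,0,-1],[-0.2,-0.7,0,0,0,0,-1],[-0.2,-0.7,0,0,0,0,-1],[-0.2,-0.7,0,0,0,0,-1]]]'
python3 -m pendant '[[[-0.2,-0.7,0,0,0,0,-1],[-0.2,-0.7,0,0,0,0,-1],[-0.2,-0.7,0,0,0,0,-1],[-0.2,-0.7,0,0,0,0,-1],[-0.2,-0.7,0.2,0,0,0,-1],[-0.2,-0.7,0.3,0,0,0,-1],[-0.1,-0.1,0.4,0,0,0,-1],[0,0,0.4,0,0,0,-1]]]'
python3 -c "
from h import *
go(.5374,-.3277,.074,12.4)"
```

```text
time_s: 5.0
tcp_pos: [0.4939, -0.2506, 0.1339]
eef_rot: [180.0, -0.0, -167.6]
contact_force: [1.0, 0.5, -3.8]
gripper_width: 0.065
gripper_force: 40.0
time_s: 5.8
tcp_pos: [0.5372, -0.3282, 0.1068]
eef_rot: [180.0, -0.0, -167.6]
contact_force: [-0.2, -0.0, -3.9]
gripper_width: 0.0652
gripper_force: 40.0
t 5.8 yaw -167.6 tilt 179.96 -0.04 w -0.01 shift [-0.01  0.02  1.64] p [ 0.5372 -0.3282  0.1068]
```

```bash
python3 -m pendant '[[[0,0.02,0.4,0,0,0,-1],[0,0,0.4,0,0,0,-1],[0,0,0.4,0,0,0,-1],[0,0,0.3,0,0,0,-1],[0,0,0.17,0,0,0,-1],[0,0,0,0,0,0,-1],[0,0,0,0,0,0,0.4],[0,0,0,0,0,0,1]]]'
python3 -m pendant '[[[0,0,0,0,0,0,1],[0,0,0,0,0,0,1],[0,0,-0.3,0,0,0,1],[0,0,-0.6,0,0,0,1],[0,0,-0.9,0,0,0,1],[0,0,-0.9,0,0,0,1],[0,0,-0.6,0,0,0,1],[0,0,0,0,0,0,1]]]'
python3 -c "
from h import *
go(.3488,-.3047,.11,18.1)"
```

```text
time_s: 6.6
tcp_pos: [0.5378, -0.3277, 0.0755]
eef_rot: [-179.9, 0.1, -167.6]
contact_force: [0.7, 0.7, -0.8]
gripper_width: 0.0692
gripper_force: 0.0
time_s: 7.4
tcp_pos: [0.5385, -0.328, 0.1435]
eef_rot: [-179.9, 0.2, -167.6]
contact_force: [-0.5, 0.4, -0.4]
gripper_width: 0.0876
gripper_force: 0.0
t 7.4 yaw -167.6 tilt -179.87 0.21 w -1.42 shift [8.65 4.05 1.68] p [ 0.5385 -0.328   0.1435]
```

```bash
python3 -m pendant '[[[0,0,0,0,0,-0.7,1],[0,0,0,0,0,-0.72,1],[0.8,0.4,0,0,0,0,1],[0.85,0.4,0,0,0,0,1],[0.85,0.4,0,0,0,0,1],[0.85,0.4,0,0,0,0,1],[0.85,0.4,0.1,0,0,0,1],[0.85,0.4,0.2,0,0,0,1]]]'
python3 -m pendant '[[[0.85,0.4,0.3,0,0,0,1],[0.85,0.4,0.3,0,0,0,1],[0.85,0.4,0.3,0,0,0,1],[0.85,0.4,0.3,0,0,0,1],[0.2,0.05,0.2,0,0,0,1],[0,0,0,0,0,0,1],[0,0,0,0,0,0,1],[0,0,0,0,0,0,1]]]'
python3 -c "
from h import *
go(.3488,-.3047,.034,18.1)
c=cap();print(mom(c,346,200,.084))"
```

```text
time_s: 8.2
tcp_pos: [0.4253, -0.313, 0.1343]
eef_rot: [180.0, -0.0, -161.9]
contact_force: [0.0, -0.2, -0.3]
gripper_width: 0.0877
gripper_force: 0.0
time_s: 9.0
tcp_pos: [0.3485, -0.3044, 0.1069]
eef_rot: [-180.0, 0.0, -161.9]
contact_force: [0.3, -0.6, -0.3]
gripper_width: 0.0876
gripper_force: 0.0
t 9.0 yaw -161.9 tilt -179.98 0.02 w 0.0 shift [-0.01 -0.02  3.65] p [ 0.3485 -0.3044  0.1069]
(array([ 537.1, -325.8]), array([ 66.8, 118.6]), np.float64(13.1))
```

```bash
python3 -m pendant '[[[0,0,0.61,0,0,0,1],[0,0,0.61,0,0,0,1],[0,0,0.61,0,0,0,1],[0,0,0.61,0,0,0,1],[0,0,0.61,0,0,0,1],[0,0,0.61,0,0,0,1],[0,0,0,0,0,0,-1],[0,0,0,0,0,0,-1]]]' 40
python3 -m pendant '[[[0,0,0,0,0,0,-1],[0,0,0,0,0,0,-1],[0,0,-0.5,0,0,0,-1],[0,0,-1,0,0,0,-1],[0,0,-1,0,0,0,-1],[0,0,-1,0,0,0,-1],[0,0,-1,0,0,0,-1],[0,0,-1,0,0,0,-1]]]'
python3 -c "
from h import *
go(.5374,-.3275,.14,12.4)"
```

```text
time_s: 9.85
tcp_pos: [0.3479, -0.3043, 0.0336]
eef_rot: [180.0, -0.0, -161.9]
contact_force: [0.9, 0.0, 0.8]
gripper_width: 0.0767
gripper_force: 0.0
time_s: 10.65
tcp_pos: [0.3468, -0.3038, 0.1449]
eef_rot: [180.0, -0.0, -161.9]
contact_force: [0.3, 0.9, -3.3]
gripper_width: 0.0653
gripper_force: 40.0
t 10.65 yaw -161.9 tilt 179.96 -0.01 w 1.42 shift [-9.05 -3.21  0.24] p [ 0.3468 -0.3038  0.1449]
```

```bash
python3 -m pendant '[[[0,0,0,0,0,0.7,-1],[0,0,0,0,0,0.72,-1],[-0.4,-0.1,0,0,0,0,-1],[-0.7,-0.25,0,0,0,0,-1],[-0.8,-0.28,0,0,0,0,-1],[-0.8,-0.28,0,0,0,0,-1],[-0.8,-0.28,0,0,0,0,-1],[-0.8,-0.28,0,0,0,0,-1]]]'
python3 -m pendant '[[[-0.8,-0.28,0,0,0,0,-1],[-0.8,-0.28,0,0,0,0,-1],[-0.8,-0.28,0,0,0,0,-1],[-0.8,-0.28,0,0,0,0,-1],[-0.8,-0.3,0,0,0,0,-1],[-0.5,-0.3,0,0,0,0,-1],[0,0,0,0,0,0,-1],[0,0,0,0,0,0,-1]]]'
python3 -c "
from h import *
go(.5368,-.3277,.119,12.4)"
```

```text
time_s: 11.45
tcp_pos: [0.4399, -0.3146, 0.143]
eef_rot: [180.0, -0.0, -167.5]
contact_force: [-0.0, -0.0, -3.7]
gripper_width: 0.0653
gripper_force: 40.0
time_s: 12.25
tcp_pos: [0.5331, -0.3285, 0.1427]
eef_rot: [179.9, -0.1, -167.6]
contact_force: [-0.6, 0.7, -4.7]
gripper_width: 0.0652
gripper_force: 40.0
t 12.25 yaw -167.6 tilt 179.95 -0.08 w 0.01 shift [-0.19  0.    1.18] p [ 0.5331 -0.3285  0.1427]
```

```bash
python3 -m pendant '[[[-0.19,0,0.3,0,0,0,-1],[0,0,0.3,0,0,0,-1],[0,0,0.3,0,0,0,-1],[0,0,0.2,0,0,0,-1],[0,0,0.12,0,0,0,-1],[0,0,0,0,0,0,-1],[0,0,0,0,0,0,0.4],[0,0,0,0,0,0,1]]]'
python3 -m pendant '[[[0,0,0,0,0,0,1],[0,0,0,0,0,0,1],[0,0,-0.3,0,0,0,1],[0,0,-0.6,0,0,0,1],[0,0,-0.9,0,0,0,1],[0,0,-0.7,0,0,0,1],[0,0,-0.3,0,0,0,1],[0,0,0,0,0,0,1]]]'
python3 -c "
from h import *
go(.614,-.0781,.11,5.5)"
```

```text
time_s: 13.05
tcp_pos: [0.5373, -0.3281, 0.1199]
eef_rot: [-180.0, 0.1, -167.6]
contact_force: [0.3, -0.9, -0.3]
gripper_width: 0.0689
gripper_force: 0.0
time_s: 13.85
tcp_pos: [0.5375, -0.328, 0.1767]
eef_rot: [-179.9, 0.1, -167.6]
contact_force: [0.5, -0.2, -0.4]
gripper_width: 0.0879
gripper_force: 0.0
t 13.85 yaw -167.6 tilt -179.93 0.12 w 1.73 shift [-5.01 12.07  3.33] p [ 0.5375 -0.328   0.1767]
```

```bash
python3 -m pendant '[[[0,0,0,0,0,0.86,1],[0,0,0,0,0,0.87,1],[-0.36,0.86,0,0,0,0,1],[-0.36,0.86,0,0,0,0,1],[-0.36,0.86,0,0,0,0,1],[-0.36,0.86,0,0,0,0,1],[-0.36,0.86,0.2,0,0,0,1],[-0.36,0.86,0.2,0,0,0,1]]]'
python3 -m pendant '[[[-0.36,0.86,0.3,0,0,0,1],[-0.36,0.86,0.4,0,0,0,1],[-0.36,0.86,0.5,0,0,0,1],[-0.36,0.86,0.5,0,0,0,1],[-0.36,0.86,0.5,0,0,0,1],[-0.36,0.86,0.5,0,0,0,1],[-0.36,0.86,0.2,0,0,0,1],[-0.36,0.86,0,0,0,0,1]]]'
python3 -m pendant '[[[0,0,0,0,0,0,1],[0,0,0,0,0,0,1],[0,0,0,0,0,0,1],[0,0,0,0,0,0,1],[0,0,0,0,0,0,1],[0,0,0,0,0,0,1],[0,0,0,0,0,0,1],[0,0,0,0,0,0,1]]]'
python3 -c "
from h import *
c=cap();print(mom(c,346,198,.129));print(mom(c,231,179,.04),mom(c,203,228,.04),mom(c,250,222,.129,.012))
cv2.imwrite('pics/a.png',c['frame'])
go(.614,-.0781,.032,5.5)"
```

```text
time_s: 14.65
tcp_pos: [0.5698, -0.2202, 0.1663]
eef_rot: [180.0, -0.1, -174.5]
contact_force: [0.8, -0.7, 0.5]
gripper_width: 0.0876
gripper_force: 0.0
time_s: 15.45
tcp_pos: [0.6141, -0.0772, 0.1082]
eef_rot: [-180.0, -0.1, -174.5]
contact_force: [0.3, 0.3, 0.2]
gripper_width: 0.0879
gripper_force: 0.0
time_s: 16.25
tcp_pos: [0.6141, -0.0787, 0.1092]
eef_rot: [180.0, 0.0, -174.5]
contact_force: [0.5, -0.1, -0.1]
gripper_width: 0.0877
gripper_force: 0.0
(array([564.3, -20. ]), array([1182.1, 1546.2]), np.float64(-87.4))
(array([607.9,  56.3]), array([51.5, 90.2]), np.float64(-2.2)) (array([582.3, -23.9]), array([1275.8, 1670.3]), np.float64(-87.4)) (array([449.8,  -3.6]), array([ 43. , 108.7]), np.float64(-17.5))
t 16.3 yaw -174.5 tilt -180.0 0.0 w -0.0 shift [0.   0.03 3.86] p [ 0.6141 -0.0786  0.1092]
```

```bash
python3 -m pendant '[[[0,0.03,0.65,0,0,0,1],[0,0,0.65,0,0,0,1],[0,0,0.65,0,0,0,1],[0,0,0.65,0,0,0,1],[0,0,0.65,0,0,0,1],[0,0,0.61,0,0,0,1],[0,0,0,0,0,0,-1],[0,0,0,0,0,0,-1]]]' 40
python3 -m pendant '[[[0,0,0,0,0,0,-1],[0,0,0,0,0,0,-1],[0,0,0,0,0,0,-1],[0,0,-0.9,0,0,0,-1],[0,0,-1,0,0,0,-1],[0,0,-1,0,0,0,-1],[0,0,-1,0,0,0,-1],[0,0,-1,0,0,0,-1]]]'
python3 -m pendant '[[[0,0,-1,0,0,0,-1],[0,0,-1,0,0,0,-1],[0,0,-0.6,0,0,0,-1],[0,0,0,0,0,-0.86,-1],[0,0,0,0,0,-0.87,-1],[0,0,0,0,0,0,-1],[0,0,0,0,0,0,-1],[0,0,0,0,0,0,-1]]]'
python3 -c "
from h import *
go(.5374,-.3277,.185,12.4)
c=cap();print(c['pts'][185:215:5,335:365:5,2].round(3))"
```

```text
time_s: 17.1
tcp_pos: [0.6141, -0.078, 0.0316]
eef_rot: [-180.0, -0.0, -174.5]
contact_force: [0.7, 0.1, 0.4]
gripper_width: 0.0769
gripper_force: 0.0
time_s: 17.9
tcp_pos: [0.6135, -0.0778, 0.1306]
eef_rot: [180.0, -0.0, -174.5]
contact_force: [0.7, -0.2, -2.9]
gripper_width: 0.0591
gripper_force: 40.0
time_s: 18.7
tcp_pos: [0.6139, -0.0779, 0.1816]
eef_rot: [180.0, -0.0, -167.7]
contact_force: [-0.1, 0.6, -2.8]
gripper_width: 0.059
gripper_force: 40.0
t 18.7 yaw -167.7 tilt 179.99 -0.03 w -0.02 shift [  6.42 -11.38  -0.17] p [ 0.6139 -0.0779  0.1816]
[[0.038 0.088 0.132 0.126 0.129 0.131]
 [0.042 0.075 0.126 0.131 0.132 0.131]
 [0.037 0.064 0.117 0.129 0.129 0.125]
 [0.037 0.054 0.101 0.13  0.126 0.13 ]
 [0.034 0.037 0.093 0.127 0.126 0.131]
 [0.022 0.04  0.081 0.133 0.126 0.127]]
```

```bash
python3 -c "
from h import *
c=cap();print(mom(c,352,200,.129,.012),top(c,352,200,.129,.012))
print(mom(c,349,220,.039,.012))"
python3 -m pendant '[[[0.3,-0.6,-0.1,0,0,0,-1],[0.4,-0.7,-0.1,0,0,0,-1],[0.4,-0.71,0,0,0,0,-1],[0.4,-0.71,0,0,0,0,-1],[0.4,-0.71,0,0,0,0,-1],[0.4,-0.71,0,0,0,0,-1],[0.4,-0.71,0,0,0,0,-1],[0.4,-0.71,0,0,0,0,-1]]]'
python3 -m pendant '[[[0.4,-0.71,0,0,0,0,-1],[0.4,-0.71,0,0,0,0,-1],[0.4,-0.71,0,0,0,0,-1],[0.4,-0.71,0,0,0,0,-1],[0.4,-0.71,0,0,0,0,-1],[0.4,-0.71,0,0,0,0,-1],[0.4,-0.71,0,0,0,0,-1],[0.52,-0.84,0,0,0,0,-1]]]'
python3 -c "
from h import *
go(.5374,-.3277,.162,12.4)
"
```

```text
(array([ 536.5, -325.1]), array([ 69.3, 120.6]), np.float64(11.9)) {'c': array([ 536.9, -324.7]), 'side': array([123. ,  72.5]), 'yaw': 12.7, 'cen': array([ 536.3, -325.1]), 'z': 128.7, 'n': 898}
(array([582.5, -23.3]), array([1277.7, 1672.4]), np.float64(-87.4))
time_s: 19.6
tcp_pos: [0.577, -0.2013, 0.186]
eef_rot: [-180.0, 0.0, -167.6]
contact_force: [0.3, -0.5, -3.3]
gripper_width: 0.0591
gripper_force: 40.0
time_s: 20.4
tcp_pos: [0.5373, -0.3287, 0.186]
eef_rot: [180.0, 0.0, -167.6]
contact_force: [0.9, -0.2, -3.1]
gripper_width: 0.0589
gripper_force: 40.0
t 20.4 yaw -167.6 tilt 180.0 0.01 w 0.01 shift [-0.01  0.05  1.2 ] p [ 0.5373 -0.3287  0.186 ]
```

```bash
python3 -m pendant '[[[0,0.03,0.3,0,0,0,-1],[0,0,0.3,0,0,0,-1],[0,0,0.3,0,0,0,-1],[0,0,0.2,0,0,0,-1],[0,0,0.13,0,0,0,-1],[0,0,0,0,0,0,-1],[0,0,0,0,0,0,0.4],[0,0,0,0,0,0,1]]]'
python3 -m pendant '[[[0,0,0,0,0,0,1],[0,0,0,0,0,0,1],[0,0,-0.3,0,0,0,1],[0,0,-0.6,0,0,0,1],[0,0,-0.9,0,0,0,1],[0,0,-0.7,0,0,0,1],[0,0,-0.3,0,0,0,1],[0,0,0,0,0,0,1]]]'
python3 -c "
from h import *
go(.6029,.0635,.11,-16.1)"
```

```text
time_s: 21.2
tcp_pos: [0.538, -0.327, 0.1618]
eef_rot: [-180.0, 0.1, -167.6]
contact_force: [-0.9, -0.1, -0.2]
gripper_width: 0.0649
gripper_force: 0.0
time_s: 22.0
tcp_pos: [0.538, -0.3272, 0.2188]
eef_rot: [-179.9, 0.1, -167.6]
contact_force: [-0.9, -0.3, -0.4]
gripper_width: 0.0879
gripper_force: 0.0
t 22.0 yaw -167.6 tilt -179.93 0.12 w 7.13 shift [ 2.3  19.67  5.44] p [ 0.538  -0.3272  0.2188]
```

```bash
python3 -m pendant '[[[0,0,0,0,0,0.89,1],[0,0,0,0,0,0.89,1],[0,0,0,0,0,0.89,1],[0,0,0,0,0,0.89,1],[0,0,0,0,0,0.89,1],[0,0,0,0,0,0.89,1],[0,0,0,0,0,0.89,1],[0,0,0,0,0,0.89,1]]]'
python3 -m pendant '[[[0.1,0.9,0,0,0,0,1],[0.1,0.9,0,0,0,0,1],[0.1,0.9,0,0,0,0,1],[0.1,0.9,0,0,0,0,1],[0.1,0.9,0,0,0,0,1],[0.1,0.9,0,0,0,0,1],[0.1,0.9,0.1,0,0,0,1],[0.1,0.9,0.1,0,0,0,1]]]'
python3 -m pendant '[[[0.1,0.9,0.1,0,0,0,1],[0.1,0.9,0.1,0,0,0,1],[0.1,0.9,0.1,0,0,0,1],[0.1,0.9,0.1,0,0,0,1],[0.1,0.9,0.1,0,0,0,1],[0.1,0.9,0.1,0,0,0,1],[0.1,0.9,0.2,0,0,0,1],[0.1,0.9,0.2,0,0,0,1]]]'
python3 -m pendant '[[[0.1,0.9,0.6,0,0,0,1],[0.1,0.9,0.8,0,0,0,1],[0.1,0.9,0.9,0,0,0,1],[0.1,0.9,0.9,0,0,0,1],[0.1,0.9,0.6,0,0,0,1],[0.1,0.8,0.4,0,0,0,1],[0,0,0,0,0,0,1],[0,0,0,0,0,0,1]]]'
python3 -c "
from h import *
c=cap();print(mom(c,355,200,.169,.012))
go(.6029,.0635,.032,-16.1)"
```

```text
time_s: 22.8
tcp_pos: [0.5371, -0.3268, 0.2164]
eef_rot: [180.0, -0.1, 163.8]
contact_force: [-0.4, 0.0, -0.5]
gripper_width: 0.0882
gripper_force: 0.0
time_s: 23.6
tcp_pos: [0.5616, -0.1834, 0.2125]
eef_rot: [-180.0, -0.1, 163.9]
contact_force: [-0.9, 0.3, 0.5]
gripper_width: 0.0876
gripper_force: 0.0
time_s: 24.4
tcp_pos: [0.5861, -0.0406, 0.1925]
eef_rot: [-180.0, -0.1, 163.9]
contact_force: [-0.5, -0.3, 0.5]
gripper_width: 0.0879
gripper_force: 0.0
time_s: 25.2
tcp_pos: [0.6044, 0.0643, 0.1093]
eef_rot: [-180.0, -0.0, 164.0]
contact_force: [0.3, 0.1, -0.7]
gripper_width: 0.0879
gripper_force: 0.0
(array([ 536.7, -323.7]), array([63.3, 91. ]), np.float64(12.1))
t 25.25 yaw 164.0 tilt 179.99 0.02 w 0.01 shift [ 0.07 -0.04  3.89] p [0.6044 0.0639 0.1097]
```

```bash
python3 -m pendant '[[[0.07,-0.04,0.65,0,0,0,1],[0,0,0.65,0,0,0,1],[0,0,0.65,0,0,0,1],[0,0,0.65,0,0,0,1],[0,0,0.65,0,0,0,1],[0,0,0.64,0,0,0,1],[0,0,0,0,0,0,-1],[0,0,0,0,0,0,-1]]]' 40
python3 -m pendant '[[[0,0,0,0,0,0,-1],[0,0,0,0,0,0,-1],[0,0,0,0,0,0,-1],[0,0,-0.9,0,0,0,-1],[0,0,-1,0,0,0,-1],[0,0,-1,0,0,0,-1],[0,0,-1,0,0,0,-1],[0,0,-1,0,0,0,-1]]]'
python3 -m pendant '[[[0,0,-1,0,0,0,-1],[0,0,-1,0,0,0,-1],[0,0,-1,0,0,0,-1],[0,0,-1,0,0,0,-1],[0,0,-0.7,0,0,0,-1],[0,0,0,0,0,-0.9,-1],[0,0,0,0,0,-0.9,-1],[0,0,0,0,0,-0.9,-1]]]'
python3 -m pendant '[[[0,0,0,0,0,-0.9,-1],[0,0,0,0,0,-0.9,-1],[0,0,0,0,0,-0.9,-1],[0,0,0,0,0,-0.9,-1],[0,0,0,0,0,-0.82,-1],[0,0,0,0,0,0,-1],[0,0,0,0,0,0,-1],[0,0,0,0,0,0,-1]]]'
python3 -c "
from h import *
go(.5375,-.3285,.23,12.4)"
```

```text
time_s: 26.05
tcp_pos: [0.6026, 0.0633, 0.0312]
eef_rot: [-180.0, -0.0, 163.9]
contact_force: [-0.5, 1.1, -0.3]
gripper_width: 0.0767
gripper_force: 0.0
time_s: 26.85
tcp_pos: [0.6021, 0.0633, 0.1302]
eef_rot: [-180.0, -0.0, 163.9]
contact_force: [0.3, -0.2, -3.3]
gripper_width: 0.0592
gripper_force: 40.0
time_s: 27.65
tcp_pos: [0.6022, 0.0634, 0.2234]
eef_rot: [180.0, -0.0, 174.9]
contact_force: [0.6, -0.9, -2.2]
gripper_width: 0.0588
gripper_force: 40.0
time_s: 28.45
tcp_pos: [0.6025, 0.0634, 0.2234]
eef_rot: [180.0, -0.0, -167.7]
contact_force: [-0.8, 0.2, -3.2]
gripper_width: 0.0591
gripper_force: 40.0
t 28.45 yaw -167.7 tilt 180.0 -0.01 w -0.02 shift [  7.38 -18.44  -0.33] p [0.6025 0.0634 0.2234]
```

```bash
python3 -m pendant '[[[0.2,-0.5,-0.2,0,0,0,-1],[0.32,-0.78,-0.13,0,0,0,-1],[0.32,-0.8,0,0,0,0,-1],[0.32,-0.8,0,0,0,0,-1],[0.32,-0.8,0,0,0,0,-1],[0.32,-0.8,0,0,0,0,-1],[0.32,-0.8,0,0,0,0,-1],[0.32,-0.8,0,0,0,0,-1]]]'
python3 -m pendant '[[[0.32,-0.8,0,0,0,0,-1],[0.32,-0.8,0,0,0,0,-1],[0.32,-0.8,0,0,0,0,-1],[0.32,-0.8,0,0,0,0,-1],[0.32,-0.8,0,0,0,0,-1],[0.32,-0.8,0,0,0,0,-1],[0.32,-0.8,0,0,0,0,-1],[0.32,-0.8,0,0,0,0,-1]]]'
python3 -m pendant '[[[0.32,-0.8,0,0,0,0,-1],[0.32,-0.8,0,0,0,0,-1],[0.32,-0.8,0,0,0,0,-1],[0.32,-0.8,0,0,0,0,-1],[0.32,-0.8,0,0,0,0,-1],[0.32,-0.8,0,0,0,0,-1],[0.32,-0.8,0,0,0,0,-1],[0.14,-0.36,0,0,0,0,-1]]]'
python3 -c "
from h import *
go(.5375,-.3285,.2015,12.4)"
```

```text
time_s: 29.25
tcp_pos: [0.5808, -0.0674, 0.2302]
eef_rot: [-180.0, -0.0, -167.6]
contact_force: [0.7, 0.2, -1.2]
gripper_width: 0.0589
gripper_force: 40.0
time_s: 30.05
tcp_pos: [0.5583, -0.2033, 0.2301]
eef_rot: [180.0, -0.0, -167.6]
contact_force: [0.2, -0.2, -3.2]
gripper_width: 0.0592
gripper_force: 40.0
time_s: 30.85
tcp_pos: [0.5374, -0.3303, 0.23]
eef_rot: [-180.0, -0.0, -167.6]
contact_force: [0.5, 0.4, -2.6]
gripper_width: 0.0588
gripper_force: 40.0
t 30.85 yaw -167.6 tilt -180.0 -0.02 w -0.01 shift [-0.03  0.09  1.42] p [ 0.5374 -0.3303  0.23  ]
```

```bash
python3 -m pendant '[[[-0.02,0.06,0.3,0,0,0,-1],[0,0,0.3,0,0,0,-1],[0,0,0.3,0,0,0,-1],[0,0,0.3,0,0,0,-1],[0,0,0.23,0,0,0,-1],[0,0,0,0,0,0,-1],[0,0,0,0,0,0,0.4],[0,0,0,0,0,0,1]]]'
python3 -m pendant '[[[0,0,0,0,0,0,1],[0,0,0,0,0,0,1],[0,0,-0.3,0,0,0,1],[0,0,-0.6,0,0,0,1],[0,0,-0.9,0,0,0,1],[0,0,-0.7,0,0,0,1],[0,0,-0.3,0,0,0,1],[0,0,0,0,0,0,1]]]'
python3 -c "
from h import *
go(.4406,.1434,.11,6.7)"
```

```text
time_s: 31.65
tcp_pos: [0.5383, -0.3273, 0.2019]
eef_rot: [-180.0, 0.0, -167.6]
contact_force: [-0.4, -0.6, 0.1]
gripper_width: 0.0646
gripper_force: 0.0
time_s: 32.45
tcp_pos: [0.5384, -0.3274, 0.259]
eef_rot: [-179.9, 0.1, -167.6]
contact_force: [-0.7, 0.1, 0.8]
gripper_width: 0.0877
gripper_force: 0.0
t 32.45 yaw -167.6 tilt -179.94 0.12 w 1.43 shift [ 2.11 23.95  7.45] p [ 0.5384 -0.3274  0.259 ]
```

```bash
python3 -m pendant '[[[0,0,0,0,0,0.71,1],[0,0,0,0,0,0.72,1],[0.08,0.6,0,0,0,0,1],[0.08,0.9,0,0,0,0,1],[0.08,0.9,0,0,0,0,1],[0.08,0.9,0,0,0,0,1],[0.08,0.9,0,0,0,0,1],[0.08,0.9,0,0,0,0,1]]]'
python3 -m pendant '[[[0.08,0.9,0,0,0,0,1],[0.08,0.9,0,0,0,0,1],[0.08,0.9,0,0,0,0,1],[0.08,0.9,0,0,0,0,1],[0.08,0.9,0,0,0,0,1],[0.08,0.9,0,0,0,0,1],[0.08,0.9,0,0,0,0,1],[0.08,0.9,0,0,0,0,1]]]'
python3 -m pendant '[[[0.08,0.9,0,0,0,0,1],[0.08,0.9,0,0,0,0,1],[0.08,0.9,0,0,0,0,1],[0.08,0.9,0,0,0,0,1],[0.08,0.9,0.2,0,0,0,1],[0.08,0.9,0.4,0,0,0,1],[0.08,0.9,0.6,0,0,0,1],[0.08,0.9,0.8,0,0,0,1]]]'
python3 -m pendant '[[[0.08,0.9,0.8,0,0,0,1],[0.08,0.9,0.8,0,0,0,1],[0.08,0.9,0.8,0,0,0,1],[0.03,0.9,0.8,0,0,0,1],[0,0.85,0.8,0,0,0,1],[0,0,0.8,0,0,0,1],[0,0,0.6,0,0,0,1],[0,0,0,0,0,0,1]]]'
python3 -c "
from h import *
c=cap();print(mom(c,356,197,.209,.012))
go(.4406,.1434,.032,6.7)"
```

```text
time_s: 33.25
tcp_pos: [0.5159, -0.225, 0.2577]
eef_rot: [180.0, 0.0, -173.2]
contact_force: [0.0, 0.2, -0.0]
gripper_width: 0.0873
gripper_force: 0.0
time_s: 34.05
tcp_pos: [0.486, -0.0838, 0.2577]
eef_rot: [180.0, 0.0, -173.2]
contact_force: [0.1, -0.4, 0.0]
gripper_width: 0.0877
gripper_force: 0.0
time_s: 34.85
tcp_pos: [0.4566, 0.0575, 0.2179]
eef_rot: [179.9, 0.1, -173.2]
contact_force: [0.2, 0.1, -0.1]
gripper_width: 0.0876
gripper_force: 0.0
time_s: 35.65
tcp_pos: [0.4398, 0.1437, 0.1084]
eef_rot: [-179.9, -0.1, -173.2]
contact_force: [-0.3, 0.2, 0.7]
gripper_width: 0.0873
gripper_force: 0.0
(array([ 537.8, -323.8]), array([63.2, 91. ]), np.float64(12.7))
t 35.7 yaw -173.2 tilt -179.96 -0.05 w 0.02 shift [ 0.   -0.02  3.87] p [0.4406 0.1439 0.1094]
```

```bash
python3 -m pendant '[[[0,0,0.65,0,0,0,1],[0,0,0.65,0,0,0,1],[0,0,0.65,0,0,0,1],[0,0,0.65,0,0,0,1],[0,0,0.65,0,0,0,1],[0,0,0.62,0,0,0,1],[0,0,0,0,0,0,-1],[0,0,0,0,0,0,-1]]]' 40
python3 -m pendant '[[[0,0,0,0,0,0,-1],[0,0,0,0,0,0,-1],[0,0,0,0,0,0,-1],[0,0,-0.9,0,0,0,-1],[0,0,-1,0,0,0,-1],[0,0,-1,0,0,0,-1],[0,0,-1,0,0,0,-1],[0,0,-1,0,0,0,-1]]]'
python3 -m pendant '[[[0,0,-1,0,0,0,-1],[0,0,-1,0,0,0,-1],[0,0,-1,0,0,0,-1],[0,0,-1,0,0,0,-1],[0,0,-1,0,0,0,-1],[0,0,-1,0,0,0,-1],[0,0,-1,0,0,-0.71,-1],[0,0,0,0,0,-0.71,-1]]]'
python3 -c "
from h import *
go(.5375,-.3285,.27,12.4)"
```

```text
time_s: 36.5
tcp_pos: [0.442, 0.1441, 0.033]
eef_rot: [180.0, 0.0, -173.3]
contact_force: [0.5, -0.1, 0.8]
gripper_width: 0.0769
gripper_force: 0.0
time_s: 37.3
tcp_pos: [0.4411, 0.1434, 0.1307]
eef_rot: [-180.0, -0.1, -173.3]
contact_force: [-0.2, 0.6, -2.2]
gripper_width: 0.0588
gripper_force: 40.0
time_s: 38.1
tcp_pos: [0.4425, 0.1442, 0.2726]
eef_rot: [179.9, 0.2, -167.5]
contact_force: [-0.7, 0.2, -3.8]
gripper_width: 0.0589
gripper_force: 40.0
t 38.1 yaw -167.5 tilt 179.91 0.2 w 0.02 shift [  0.43 -24.1    0.13] p [0.4425 0.1442 0.2726]
```

```bash
python3 -m pendant '[[[0,-0.4,0,0,0,0,-1],[0,-0.8,0,0,0,0,-1],[0,-0.85,0,0,0,0,-1],[0.02,-0.85,0,0,0,0,-1],[0.02,-0.85,0,0,0,0,-1],[0.02,-0.85,0,0,0,0,-1],[0.02,-0.85,0,0,0,0,-1],[0.02,-0.85,0,0,0,0,-1]]]'
python3 -m pendant '[[[0.02,-0.85,0,0,0,0,-1],[0.02,-0.85,0,0,0,0,-1],[0.02,-0.85,0,0,0,0,-1],[0.02,-0.85,0,0,0,0,-1],[0.02,-0.85,0,0,0,0,-1],[0.02,-0.85,0,0,0,0,-1],[0.02,-0.85,0,0,0,0,-1],[0.02,-0.85,0,0,0,0,-1]]]'
python3 -m pendant '[[[0.02,-0.85,0,0,0,0,-1],[0.02,-0.85,0,0,0,0,-1],[0.02,-0.85,0,0,0,0,-1],[0.02,-0.85,0,0,0,0,-1],[0.02,-0.85,0,0,0,0,-1],[0.02,-0.85,0,0,0,0,-1],[0.02,-0.85,0,0,0,0,-1],[0.02,-0.85,0,0,0,0,-1]]]'
python3 -m pendant '[[[0,-0.85,0,0,0,0,-1],[0,-0.85,0,0,0,0,-1],[0,-0.85,0,0,0,0,-1],[0,-0.7,0,0,0,0,-1],[0,-0.4,0,0,0,0,-1],[0,0,0,0,0,0,-1],[0,0,0,0,0,0,-1],[0,0,0,0,0,0,-1]]]'
python3 -c "
from h import *
go(.5385,-.3285,.2425,12.4)"
```

```text
time_s: 38.9
tcp_pos: [0.466, 0.0189, 0.2692]
eef_rot: [180.0, -0.1, -167.7]
contact_force: [0.2, 1.3, -3.8]
gripper_width: 0.0588
gripper_force: 40.0
time_s: 39.7
tcp_pos: [0.4919, -0.1144, 0.2691]
eef_rot: [180.0, -0.1, -167.7]
contact_force: [0.2, -0.3, -2.7]
gripper_width: 0.0591
gripper_force: 40.0
time_s: 40.5
tcp_pos: [0.5179, -0.2477, 0.2689]
eef_rot: [179.9, -0.1, -167.7]
contact_force: [0.5, 0.3, -3.4]
gripper_width: 0.0589
gripper_force: 40.0
time_s: 41.3
tcp_pos: [0.5345, -0.3176, 0.2703]
eef_rot: [180.0, 0.0, -167.6]
contact_force: [0.4, 0.3, -3.2]
gripper_width: 0.0588
gripper_force: 40.0
t 41.3 yaw -167.6 tilt 179.99 0.01 w 0.0 shift [-0.08 -0.58  1.39] p [ 0.5345 -0.3176  0.2703]
```

```bash
python3 -m pendant '[[[-0.08,-0.4,0,0,0,0,-1],[0,-0.17,0.2,0,0,0,-1],[0,0,0.3,0,0,0,-1],[0,0,0.3,0,0,0,-1],[0,0,0.3,0,0,0,-1],[0,0,0.2,0,0,0,-1],[0,0,0.1,0,0,0,-1],[0,0,0,0,0,0,-1]]]'
python3 -m pendant '[[[0,0,0,0,0,0,0.4],[0,0,0,0,0,0,1],[0,0,0,0,0,0,1],[0,0,0,0,0,0,1],[0,0,0,0,0,0,1],[0,0,-0.4,0,0,0,1],[0,0,-0.8,0,0,0,1],[0,0,-0.8,0,0,0,1]]]'
python3 -c "
from h import *
go(.45,-.003,.27,-18.5)"
```

```text
time_s: 42.1
tcp_pos: [0.5385, -0.3289, 0.2423]
eef_rot: [-180.0, 0.0, -167.6]
contact_force: [-0.5, -0.8, -2.9]
gripper_width: 0.0586
gripper_force: 40.0
time_s: 42.9
tcp_pos: [0.5384, -0.329, 0.2831]
eef_rot: [-180.0, -0.0, -167.6]
contact_force: [0.6, -0.2, 0.8]
gripper_width: 0.0876
gripper_force: 0.0
t 42.9 yaw -167.6 tilt -179.99 -0.02 w 7.72 shift [ 9.36 14.06  0.66] p [ 0.5384 -0.329   0.2831]
```

```bash
python3 -m pendant '[[[0,0,-0.3,0,0,0.96,1],[0,0,0,0,0,0.96,1],[0,0,0,0,0,0.96,1],[0,0,0,0,0,0.96,1],[0,0,0,0,0,0.96,1],[0,0,0,0,0,0.96,1],[0,0,0,0,0,0.96,1],[0,0,0,0,0,0.96,1]]]'
python3 -m pendant '[[[0.4,0.7,0,0,0,0,1],[0.6,0.9,0,0,0,0,1],[0.6,0.9,0,0,0,0,1],[0.6,0.9,0,0,0,0,1],[0.6,0.9,0,0,0,0,1],[0.6,0.9,0,0,0,0,1],[0.6,0.9,0,0,0,0,1],[0.6,0.9,0,0,0,0,1]]]'
python3 -c "
from h import *
c=cap();cv2.imwrite('pics/b.png',c['frame'])
k=cap('scene');cv2.imwrite('pics/bs.png',k['frame'])
print(mom(c,250,222,.129,.012),top(c,250,222,.129,.012),mom(c,356,195,.249,.012))
print(mom(c,250,222,.129,.008),top(c,250,222,.129,.008))
go(.45,-.003,.2,-18.5)"
```

```text
time_s: 43.7
tcp_pos: [0.5386, -0.329, 0.2889]
eef_rot: [-180.0, 0.0, 161.5]
contact_force: [-0.7, -0.2, 0.4]
gripper_width: 0.0875
gripper_force: 0.0
time_s: 44.5
tcp_pos: [0.4947, -0.1658, 0.2888]
eef_rot: [180.0, 0.0, 161.8]
contact_force: [0.9, -0.6, 0.4]
gripper_width: 0.0879
gripper_force: 0.0Traceback (most recent call last):
  File "<string>", line 5, in <module>
    print(mom(c,250,222,.129,.012),top(c,250,222,.129,.012),mom(c,356,195,.249,.012))
                                   ~~~^^^^^^^^^^^^^^^^^^^^^
  File "h.py", line 20, in top
    k=l[v,u] or 1+np.argmax(st[1:,4])
                  ~~~~~~~~~^^^^^^^^^^
    return _wrapfunc(a, 'argmax', axis=axis, out=out, **kwds)
    return bound(*args, **kwds)
ValueError: attempt to get argmax of an empty sequence
```

View pics/b.png

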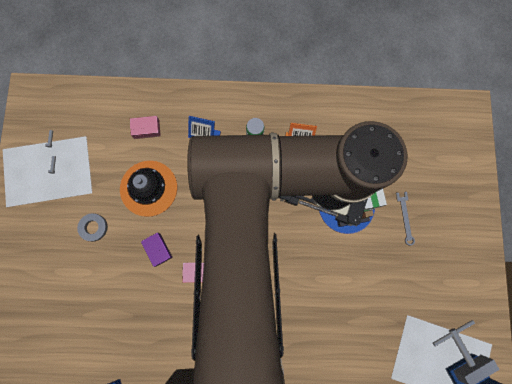

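View pics/bs.png

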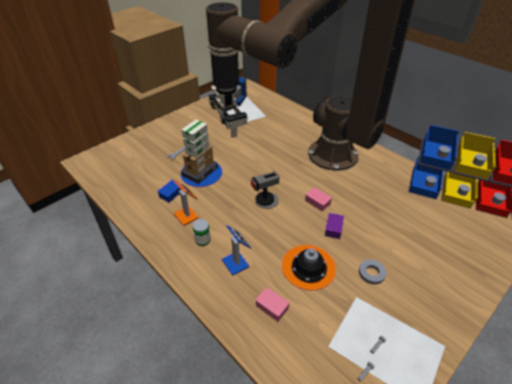

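The top view is blocked by the arm. The scene view shows an upright five-carton column at (199,155) and the scanner standing at (265,188), as at the start. I'll compare the scanner patch with the first scene picture.

```bash
python3 -c "
from h import *
a=np.load('scene0.npz')['frame'];k=cap('scene');b=k['frame']
p=(slice(165,212),slice(245,285))
print('diff',np.abs(a[p].astype(int)-b[p]).mean(),np.abs(a[200:240,400:440].astype(int)-b[200:240,400:440]).mean())
print(mom(k,265,180,.129,.012) if 1 else '')
P=k['pts'][165:212,245:285];m=(P[...,2]>.1)&(P[...,2]<.14)&k['ok'][165:212,245:285];print(P[m].mean(0),m.sum())
z=np.load('scene0.npz');
go(.45,-.003,.2,-18.5)"
```

```text
diff 6.67145390070922 3.392916666666667
(array([460.3,   4.3]), array([ 51.7, 113. ]), np.float64(-18.0))
[0.46048844 0.00448324 0.12138029] 337
t 44.65 yaw 161.8 tilt 179.96 0.08 w 0.09 shift [4.71 7.   4.46] p [ 0.495  -0.1657  0.2891]
```

```bash
python3 -c "
from h import *
z=dict(np.load('scene0.npz'));vision.capture=lambda n:z
k=cap('scene');print(mom(k,265,180,.129,.012))
P=k['pts'][165:212,245:285];m=(P[...,2]>.1)&(P[...,2]<.14)&k['ok'][165:212,245:285];print(P[m].mean(0),m.sum())
"
```

```text
(array([459.9,   4. ]), array([ 50.6, 111.9]), np.float64(-18.3))
[0.46024712 0.00451884 0.12099306] 337
```

```bash
python3 -m pendant '[[[0.55,0.7,0.2,0,0,0.09,1],[0.6,0.9,0.5,0,0,0,1],[0.6,0.9,0.6,0,0,0,1],[0.6,0.9,0.6,0,0,0,1],[0.6,0.9,0.6,0,0,0,1],[0.6,0.9,0.6,0,0,0,1],[0.6,0.9,0.6,0,0,0,1],[0.56,0.9,0.6,0,0,0,1]]]'
python3 -m pendant '[[[0,0,0,0,0,0,1],[0,0,0,0,0,0,1],[0,0,0,0,0,0,1],[0,0,0,0,0,0,1],[0,0,0,0,0,0,1],[0,0,0,0,0,0,1],[0,0,0,0,0,0,1],[0,0,0,0,0,0,1]]]'
python3 -c "
from h import *
c=cap();k=c
print(mom(c,358,195,.249,.012))
go(.45,-.0045,.112,-18.4)"
```

```text
time_s: 45.45
tcp_pos: [0.4507, -0.0037, 0.2021]
eef_rot: [180.0, 0.0, 161.3]
contact_force: [0.9, -0.9, -0.7]
gripper_width: 0.0876
gripper_force: 0.0
time_s: 46.25
tcp_pos: [0.4508, -0.0044, 0.2022]
eef_rot: [-180.0, 0.0, 161.3]
contact_force: [-0.2, 0.2, -0.5]
gripper_width: 0.0875
gripper_force: 0.0
(array([539.9, -17. ]), array([1052.2, 1376. ]), np.float64(-87.4))
t 46.3 yaw 161.3 tilt -180.0 0.0 w -0.08 shift [ 0.04 -0.02  4.51] p [ 0.4508 -0.0044  0.2022]
```

```bash
python3 -c "
from h import *
c=cap()
m=(abs(c['pts'][...,2]-.249)<.012)&c['ok'];m[:,:310]=0;m[:,410:]=0;m[260:]=0;m[:150]=0
v,u=np.nonzero(m);print(len(u),np.median(u),np.median(v),u.min(),u.max(),v.min(),v.max())
v,u=int(np.median(v)),int(np.median(u));print(c['pts'][v,u]);print(top(c,u,v,.249,.015))
cv2.imwrite('pics/c.png',cv2.resize(c['frame'][140:270,290:420],None,fx=4,fy=4))
"
```

```text
775 371.0 191.0 357 386 173 208
[ 0.5357743  -0.32626747  0.24790083]
{'c': array([ 536.9, -325.1]), 'side': array([93.9, 67.6]), 'yaw': 12.3, 'cen': array([ 536.1, -325.6]), 'z': 248.9, 'n': 792}
```

View pics/c.png

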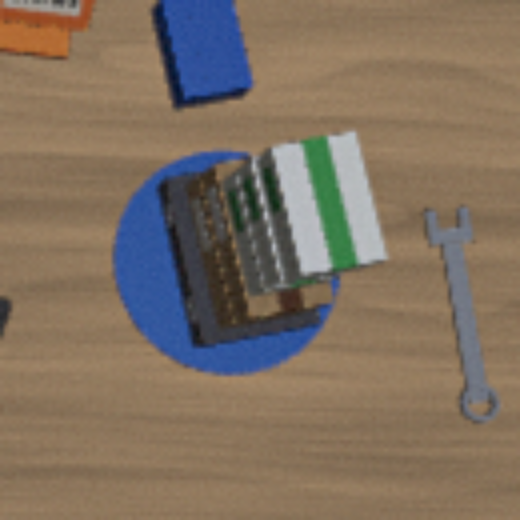

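The column stands square, with two brown cartons below three white ones. The top face, at pixel (371,191), measures (537,-325) mm with a yaw of 12.3°. Next I pick up the scanner.

```bash
python3 -m pendant '[[[0.04,-0.02,0.7,0,0,0,1],[0,0,0.7,0,0,0,1],[0,0,0.7,0,0,0,1],[0,0,0.7,0,0,0,1],[0,0,0.7,0,0,0,1],[0,0,0.7,0,0,0,1],[0,0,0.31,0,0,0,1],[0,0,0,0,0,0,1]]]' 40
python3 -m pendant '[[[0,0,0,0,0,0,-0.2],[0,0,0,0,0,0,-0.2],[0,0,0,0,0,0,-1],[0,0,0,0,0,0,-1],[0,0,0,0,0,0,-1],[0,0,0,0,0,0,-1],[0,0,0,0,0,0,-1],[0,0,0,0,0,0,-1]]]'
python3 -c "
from h import *
go(.5973,.181,.15,-11)
c=cap('scene');P=c['pts'][165:212,245:285];print(P.shape)"
```

```text
time_s: 47.15
tcp_pos: [0.4494, -0.0046, 0.1113]
eef_rot: [-179.9, -0.1, 161.3]
contact_force: [0.6, -0.0, 0.9]
gripper_width: 0.0879
gripper_force: 0.0
time_s: 47.95
tcp_pos: [0.4502, -0.0042, 0.1121]
eef_rot: [180.0, 0.0, 161.3]
contact_force: [-0.9, 1.4, 1.3]
gripper_width: 0.0438
gripper_force: 40.0
t 47.95 yaw 161.3 tilt 179.97 0.03 w -1.92 shift [-5.45 10.49 -1.89] p [ 0.4502 -0.0042  0.1121]
(47, 40, 3)
```

```bash
python3 -m pendant '[[[0,0,-0.3,0,0,0,-1],[0,0,-0.5,0,0,0,-1],[0,0,-0.6,0,0,0,-1],[0,0,-0.6,0,0,0,-1],[0,0,-0.5,0,0,0,-1],[0,0,-0.5,0,0,0,-1],[0,0,0,0,0,0,-1],[0,0,0,0,0,0,-1]]]'
python3 - <<'E'
from h import *
for n,u0,v0,real in [("top",203,132,1),("scene",236,238,0)]:
    z=dict(np.load(n+'0.npz'));vision.capture=lambda _:z
    c=cap(n);h,s,v=np.moveaxis(c["hsv"],-1,0)
    w=np.zeros((384,512),bool);w[v0-28:v0+28,u0-25:u0+25]=1
    pan=w&c["ok"]&(c["pts"][...,2]>.1)&(c["pts"][...,2]<.19)
    P=c["pts"][pan];A=np.c_[P[:,1:],np.ones(len(P))]
    k=np.linalg.lstsq(A,P[:,0],rcond=None)[0];res=P[:,0]-A@k;ok=abs(res)<.01
    U,S,V=np.linalg.svd(P[ok]-P[ok].mean(0),full_matrices=False);nn=V[2]*-np.sign(V[2][0])
    print(n,pan.sum(),"normal",nn.round(3),"yaw",np.degrees(np.arctan2(-nn[1],-nn[0])).round(1),"lean",np.degrees(np.arcsin(nn[2])).round(1),P[ok].mean(0).round(4))
    lab=pan&(s<110)
    cn=max(cv2.findContours(cv2.morphologyEx(lab.astype(np.uint8),cv2.MORPH_CLOSE,np.ones((5,5))),0,2)[0],key=cv2.contourArea)
    (u,vv),sz,an=cv2.minAreaRect(cn);q=P[ok].mean(0)
    d=plane(c,u,vv,0)-c["o"];L=c["o"]+d*(nn@(q-c["o"]))/(nn@d)
    bp=cv2.boxPoints(((u,vv),sz,an)); B=[]
    for a,b in bp:
        d=plane(c,a,b,0)-c["o"];B.append(c["o"]+d*(nn@(q-c["o"]))/(nn@d))
    B=np.array(B);E=np.diff(np.r_[B,B[:1]],axis=0)
    print("label px",round(u,1),round(vv,1),"pt",L.round(4),"sides",np.linalg.norm(E,axis=1).round(3),"edge yaw",np.degrees(np.arctan2(E[:,1],E[:,0])).round(1))
E
python3 -c "
from h import *
go(.5973,.181,.15,-11)"
```

```text
time_s: 48.8
tcp_pos: [0.4498, -0.0044, 0.1719]
eef_rot: [180.0, 0.0, 161.3]
contact_force: [1.0, -0.9, -3.6]
gripper_width: 0.0435
gripper_force: 40.0
top 581 normal [-0.805  0.155  0.572] yaw -10.9 lean 34.9 [0.7317 0.1552 0.1425]
label px 201.0 127.0 pt [0.7358 0.1534 0.1487] sides [0.081 0.081 0.079 0.085] edge yaw [ -9.  -92.6 176.   87.9]
scene 227 normal [-0.932  0.096  0.35 ] yaw -5.9 lean 20.5 [0.7484 0.1625 0.1541]
label px 235.9 238.5 pt [0.714  0.1175 0.075 ] sides [0.882 0.102 1.023 0.257] edge yaw [  57.2  120.8 -127.4  -28.5]
t 48.8 yaw 161.3 tilt 179.98 0.0 w -1.93 shift [-5.47 10.51  1.1 ] p [ 0.4498 -0.0044  0.1719]
```

Run:
```python
from h import *
z=dict(np.load('top0.npz'));vision.capture=lambda _:z
c=cap();f=c["frame"].astype(int)
nn=np.array([-.805,.155,.572]);q=np.array([.7317,.1552,.1425])
w=np.zeros((384,512),bool);w[110:150,180:222]=1
lab=w&(f[...,2]>100)&(c["pts"][...,2]>.1)          # red channel: white yes, blue no
m=cv2.morphologyEx(lab.astype(np.uint8),cv2.MORPH_CLOSE,np.ones((7,7)))
n,l,st,ce=cv2.connectedComponentsWithStats(m);k=1+np.argmax(st[1:,4]);v,u=np.nonzero(l==k)
Q=[]
for a,b in zip(u,v):
    d=plane(c,a,b,0)-c["o"];Q.append(c["o"]+d*(nn@(q-c["o"]))/(nn@d))
Q=np.array(Q);e1=np.cross([0,0,1],nn);e1/=np.linalg.norm(e1);e2=np.cross(nn,e1)
R=np.c_[Q@e1,Q@e2];(cx,cy),sz,an=cv2.minAreaRect((R*1000).astype(np.float32))
print(st[k],Q.mean(0).round(4),sz,an,np.sqrt(12*np.linalg.eigvalsh(np.cov(R.T))))
```

```text
[191 119  20  20 275] [0.7303 0.1553 0.1406] (59.915767669677734, 70.71276092529297) 2.3255653381347656 [0.05223323 0.06335531]
```

```bash
python3 -m pendant '[[[0,0,0,0,0,-0.4,-1],[0,0,0,0,0,-0.5,-1],[0,0,0,0,0,-0.5,-1],[0,0,0,0,0,-0.53,-1],[0,0.3,0,0,0,0,-1],[0,0.6,0,0,0,0,-1],[0,0.6,0,0,0,0,-1],[0,0.6,0,0,0,0,-1]]]'
python3 -m pendant '[[[-0.3,0.7,0.05,0,0,0,-1],[-0.4,0.7,0.1,0,0,0,-1],[-0.4,0.7,0.1,0,0,0,-1],[-0.4,0.7,0.1,0,0,0,-1],[-0.4,0.7,0.1,0,0,0,-1],[-0.4,0.7,0.1,0,0,0,-1],[-0.4,0.7,0.1,0,0,0,-1],[-0.4,0.7,0.1,0,0,0,-1]]]'
python3 -c "
from h import *
go(.5985,.1803,.143,-11)"
```

```text
time_s: 49.6
tcp_pos: [0.4582, 0.0381, 0.1719]
eef_rot: [180.0, -0.0, 169.0]
contact_force: [0.5, -0.3, -3.0]
gripper_width: 0.0435
gripper_force: 40.0
time_s: 50.4
tcp_pos: [0.541, 0.1359, 0.1566]
eef_rot: [-180.0, -0.0, 169.0]
contact_force: [-0.1, 0.9, -3.3]
gripper_width: 0.0434
gripper_force: 40.0
t 50.4 yaw 169.0 tilt -179.99 -0.01 w 0.0 shift [-2.4   2.73  0.68] p [0.541  0.1359 0.1566]
```

Before the final approach I measure how the scanner sits in the grip and look at the dock in the scene view.

Run:
```python
from h import *
for n in("scene","top"):
    c=cap(n);np.savez(n+"1.npz",**{k:c[k] for k in("frame","depth","camera_matrix","extrinsics")})
    cv2.imwrite(f"pics/d_{n}.png",c["frame"])
    if n=="scene": cv2.imwrite("pics/d_crop.png",cv2.resize(c["frame"][110:290,150:360],None,fx=3.3,fy=3.3,interpolation=cv2.INTER_CUBIC))
```

```text
(no output)
```

View pics/d_crop.png

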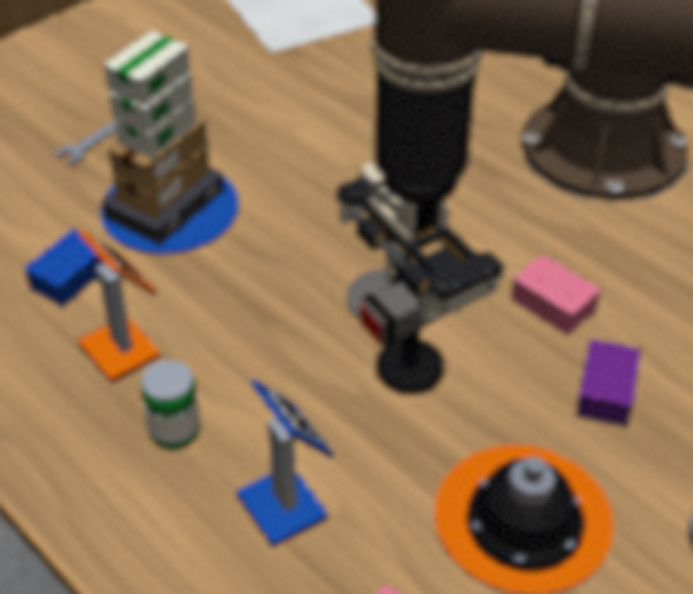

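View pics/d_top.png

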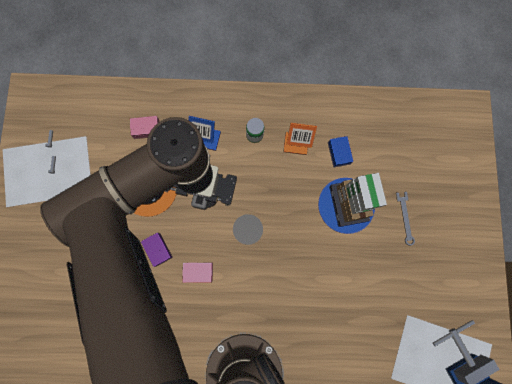

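The scanner hangs upright in the grip, the column is intact, and the empty dock is visible at (248,229).

```bash
python3 - <<'E'
from h import *
z=dict(np.load('top1.npz'));vision.capture=lambda _:z
c=cap();h,s,v=np.moveaxis(c["hsv"],-1,0)
m=np.zeros((384,512),np.uint8);m[205:255,222:275]=(s<60)[205:255,222:275]
m=cv2.morphologyEx(m,cv2.MORPH_OPEN,np.ones((3,3)))
n,l,st,ce=cv2.connectedComponentsWithStats(m);k=1+np.argmax(st[1:,4]);vv,uu=np.nonzero(l==k)
Q=np.array([plane(c,a,b,.004) for a,b in zip(uu,vv)]);print(st[k],Q.mean(0).round(4),np.ptp(Q,axis=0))
z2=dict(np.load('scene1.npz'));
E
python3 -m pendant '[[[-0.3,0.4,0.1,0,0,0,-1],[-0.4,0.5,0.1,0,0,0,-1],[-0.4,0.5,0.1,0,0,0,-1],[-0.4,0.5,0.1,0,0,0,-1],[-0.4,0.4,0.1,0,0,0,-1],[-0.3,0.3,0.1,0,0,0,-1],[-0.2,0.13,0.08,0,0,0,-1],[0,0,0,0,0,0,-1]]]'
python3 -m pendant '[[[0,0,0,0,0,0,-1],[0,0,0,0,0,0,-1],[0,0,0,0,0,0,-1],[0,0,0,0,0,0,-1],[0,0,0,0,0,0,-1],[0,0,0,0,0,0,-1],[0,0,0,0,0,0,-1],[0,0,0,0,0,0,-1]]]'
python3 -c "
from h import *
go(.5985,.1803,.143,-11)
c=cap('scene');cv2.imwrite('pics/e_crop.png',cv2.resize(c['frame'][150:280,180:330],None,fx=4,fy=4,interpolation=cv2.INTER_CUBIC))"
```

```text
[233 214  30  31 732] [0.4434 0.0021 0.004 ] [0.09874265 0.09604087 0.        ]
time_s: 51.3
tcp_pos: [0.5979, 0.1795, 0.1427]
eef_rot: [-180.0, -0.0, 169.0]
contact_force: [-0.3, -0.7, -3.3]
gripper_width: 0.0439
gripper_force: 40.0
time_s: 52.1
tcp_pos: [0.5976, 0.1794, 0.1434]
eef_rot: [180.0, -0.0, 169.0]
contact_force: [-0.6, 0.5, -3.6]
gripper_width: 0.0435
gripper_force: 40.0
t 52.1 yaw 169.0 tilt 180.0 -0.0 w 0.0 shift [-0.03  0.05  0.02] p [0.5976 0.1794 0.1434]
```

View pics/e_crop.png

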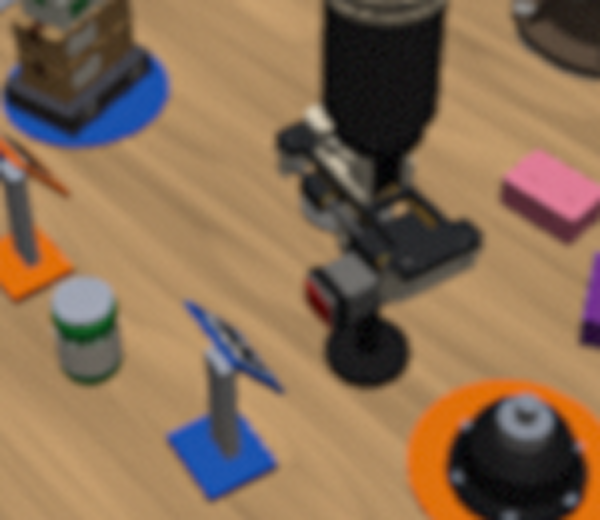

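```bash
python3 -c "
from h import *
c=cap('scene');h,s,v=np.moveaxis(c['hsv'],-1,0)
m=((h<8)|(h>172))&(s>150)&(v>60)&c['ok'];m[:,:250]=0;m[:,272:]=0;m[:212]=0;m[240:]=0
print(m.sum(),np.median(c['pts'][m],0).round(4),'expect',(.5976+.055*.9816,.1794-.055*.1908,.14))"
python3 -m pendant '[[[-0.03,0.05,0,0,0,0,-1],[0,0,0,0,0,0,-1],[0,0,0,0,0,0,-1],[0,0,0,0,0,0,-1],[0,0,0,0,0,0,-1],[0,0,0,0,0,0,-1],[0,0,0,0,0,0,-1],[0,0,0,0,0,0,-1]]]'
for i in 1 2 3; do python3 -m pendant '[[[0,0,0,0,0,0,-1],[0,0,0,0,0,0,-1],[0,0,0,0,0,0,-1],[0,0,0,0,0,0,-1],[0,0,0,0,0,0,-1],[0,0,0,0,0,0,-1],[0,0,0,0,0,0,-1],[0,0,0,0,0,0,-1]]]'; done
python3 -c "
from h import *
go(.4435,.0017,.16,-11)
print(plane(dict(np.load('top1.npz'),o=np.zeros(3)),248,229,0)[:0])"
```

```text
22 [0.6537 0.1702 0.1425] expect (0.6515880000000001, 0.168906, 0.14)
time_s: 53.0
tcp_pos: [0.5984, 0.1803, 0.1434]
eef_rot: [-180.0, -0.0, 169.0]
contact_force: [0.1, -1.0, -4.1]
gripper_width: 0.0436
gripper_force: 40.0
time_s: 53.8
tcp_pos: [0.5984, 0.1803, 0.1434]
eef_rot: [180.0, 0.0, 169.0]
contact_force: [0.4, 0.4, -3.4]
gripper_width: 0.0436
gripper_force: 40.0
time_s: 54.6
tcp_pos: [0.5984, 0.1803, 0.1434]
eef_rot: [-180.0, -0.0, 169.0]
contact_force: [0.3, -0.1, -3.6]
gripper_width: 0.0435
gripper_force: 40.0
time_s: 55.4
tcp_pos: [0.5984, 0.1803, 0.1434]
eef_rot: [180.0, 0.0, 169.0]
contact_force: [-0.3, -0.1, -4.0]
gripper_width: 0.0437
gripper_force: 40.0
t 55.4 yaw 169.0 tilt 180.0 0.0 w 0.0 shift [  5.9  -10.24  -0.83] p [0.5984 0.1803 0.1434]
[]
```

```bash
python3 -m pendant '[[[0,0,0,0,0,0,-1],[0,0,0,0,0,0,-1],[0,0,0,0,0,0,-1],[0,0,0,0,0,0,-1],[0,0,0,0,0,0,-1],[0,0,0,0,0,0,-1],[0.3,-0.1,-0.2,0,0,0,-1],[0.5,-0.3,-0.3,0,0,0,-1]]]'
python3 -m pendant '[[[0.5,-0.6,-0.3,0,0,0,-1],[0.5,-0.6,0,0,0,0,-1],[0.5,-0.6,0,0,0,0,-1],[0.5,-0.6,0,0,0,0,-1],[0.5,-0.6,0,0,0,0,-1],[0.5,-0.6,0,0,0,0,-1],[0.5,-0.6,0,0,0,0,-1],[0.5,-0.6,0,0,0,0,-1]]]'
python3 -m pendant '[[[0.5,-0.6,0,0,0,0,-1],[0.3,-0.6,0,0,0,0,-1],[0.2,-0.6,0,0,0,0,-1],[0,-0.6,0,0,0,0,-1],[0,-0.6,0,0,0,0,-1],[0,-0.5,0,0,0,0,-1],[0,-0.5,0,0,0,0,-1],[0,-0.3,0,0,0,0,-1]]]'
python3 -c "
from h import *
go(.4437,.0015,.113,-11)"
```

```text
time_s: 56.2
tcp_pos: [0.5807, 0.1754, 0.1531]
eef_rot: [-180.0, -0.0, 169.0]
contact_force: [-1.0, -0.7, -3.0]
gripper_width: 0.0435
gripper_force: 40.0
time_s: 57.0
tcp_pos: [0.4833, 0.0956, 0.1595]
eef_rot: [180.0, 0.0, 169.0]
contact_force: [0.1, 0.2, -2.7]
gripper_width: 0.0436
gripper_force: 40.0
time_s: 57.8
tcp_pos: [0.4482, 0.0149, 0.1592]
eef_rot: [-180.0, -0.0, 169.0]
contact_force: [0.0, 0.5, -4.3]
gripper_width: 0.0437
gripper_force: 40.0
t 57.8 yaw 169.0 tilt -179.99 -0.01 w -0.01 shift [ 0.1  -0.7   2.31] p [0.4482 0.0149 0.1592]
```

```bash
python3 -m pendant '[[[0.1,-0.4,0,0,0,0,-1],[0,-0.3,0.2,0,0,0,-1],[0,0,0.4,0,0,0,-1],[0,0,0.4,0,0,0,-1],[0,0,0.4,0,0,0,-1],[0,0,0.4,0,0,0,-1],[0,0,0.3,0,0,0,-1],[0,0,0.1,0,0,0,-1]]]'
python3 -m pendant '[[[0,0,0.05,0,0,0,-1],[0,0,0.03,0,0,0,-1],[0,0,0,0,0,0,-1],[0,0,0,0,0,0,-1],[0,0,0,0,0,0,-1],[0,0,0,0,0,0,-1],[0,0,0,0,0,0,-1],[0,0,0,0,0,0,-1]]]'
python3 -c "
from h import *
go(.4437,.0015,.1125,-11)"
```

```text
time_s: 58.6
tcp_pos: [0.4433, 0.0025, 0.1144]
eef_rot: [-180.0, -0.1, 169.0]
contact_force: [-0.3, 0.2, -3.0]
gripper_width: 0.0433
gripper_force: 40.0
time_s: 59.4
tcp_pos: [0.4437, 0.0025, 0.1138]
eef_rot: [180.0, 0.0, 169.0]
contact_force: [-0.4, 1.0, -3.3]
gripper_width: 0.044
gripper_force: 40.0
t 59.4 yaw 169.0 tilt 180.0 0.0 w 0.0 shift [-0.01 -0.05  0.07] p [0.4437 0.0025 0.1138]
```

```bash
python3 -m pendant '[[[0,-0.03,0.06,0,0,0,-1],[0,0,0.02,0,0,0,-1],[0,0,0,0,0,0,-1],[0,0,0,0,0,0,0.3],[0,0,0,0,0,0,1],[0,0,0,0,0,0,1],[0,0,0,0,0,0,1],[0,0,0,0,0,0,1]]]'
python3 -m pendant '[[[0,0,-0.2,0,0,0,1],[0,0,-0.5,0,0,0,1],[0,0,-0.8,0,0,0,1],[0,0,-1,0,0,0,1],[0,0,-1,0,0,0,1],[0,0,-1,0,0,0,1],[0,0,-1,0,0,0,1],[0,0,-0.5,0,0,0,1]]]'
python3 -m pendant '[[[0,0.5,0,0,0,0,1],[0,0.9,0,0,0,0,1],[0,0.9,0,0,0,0,1],[0,0.9,0,0,0,0,1],[0,0.9,0,0,0,0,1],[0,0.9,0,0,0,0,1],[0,0.9,0,0,0,0,1],[0,0.9,0,0,0,0,1]]]'
python3 -m pendant '[[[0,0.9,0,0,0,0,1],[0,0.9,0,0,0,0,1],[0,0.9,0,0,0,0,1],[0,0.9,0,0,0,0,1],[0,0.9,0,0,0,0,1],[0,0.9,0,0,0,0,1],[0,0.9,0,0,0,0,1],[0,0.4,0,0,0,0,1]]]'
python3 - <<'E'
from h import *
c=cap();cv2.imwrite("pics/f.png",c["frame"])
print(mom(c,249,222,.129,.012),top(c,371,191,.249,.015))
m=(abs(c['pts'][...,2]-.129)<.012)&c['ok'];print(m[200:260,220:280].sum())
E
```

```text
time_s: 60.2
tcp_pos: [0.4437, 0.0019, 0.1123]
eef_rot: [180.0, 0.0, 169.0]
contact_force: [-0.7, 0.1, 0.2]
gripper_width: 0.0778
gripper_force: 0.0
time_s: 61.0
tcp_pos: [0.4444, 0.0021, 0.2347]
eef_rot: [179.9, 0.2, 169.0]
contact_force: [-0.0, 0.8, 0.8]
gripper_width: 0.0875
gripper_force: 0.0
time_s: 61.8
tcp_pos: [0.4696, 0.1368, 0.2318]
eef_rot: [-180.0, -0.0, 169.0]
contact_force: [1.2, 0.6, 0.3]
gripper_width: 0.0878
gripper_force: 0.0
time_s: 62.6
tcp_pos: [0.4954, 0.2688, 0.2319]
eef_rot: [-180.0, -0.0, 169.1]
contact_force: [-0.4, -0.6, 0.7]
gripper_width: 0.0875
gripper_force: 0.0
(array([442.4,   3. ]), array([ 43.6, 110.3]), np.float64(-10.8)) {'c': array([ 536.9, -325.5]), 'side': array([93.9, 67.6]), 'yaw': 12.9, 'cen': array([ 536.5, -325.7]), 'z': 248.7, 'n': 785}
551
```

View pics/f.png

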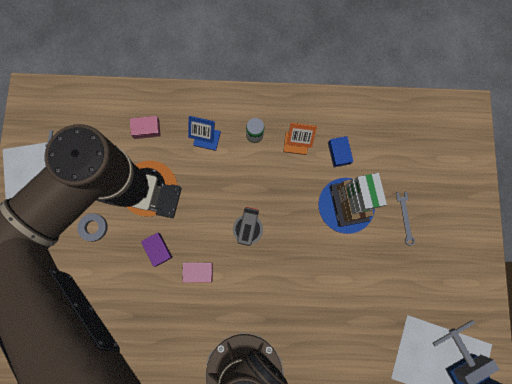

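The scanner stands centred on its pad at (248,229), the column is square and nothing else has moved, so I hand in.

```bash
python3 -c "
from plant import r
print(r.close_job())"
```

```text
the job is handed in; nothing more can be done
None
```

The job is handed in, but I got no verdict back: all five cartons found are stacked square on the case (browns under whites), the scanner was held in front of the blue label for over two seconds, and it is back on its pad.

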